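# Load and lock the mounting plates on the plaster vibrator

## Task

Turn the blue mounting plates as needed and seat each one fully in a carrier pocket of the plaster vibrator, orange boss down and ribbed face up, one to a pocket. Once all of them are in, slide the red locking collar, hub up, down the centre post past the sprung balls until it clicks home on its shoulder, let go of it, and then throw the toggle switch fully on. Leave the models, bottle, tin, tub and hand tool where they are.

Things in the scene. Friction and masses are not known exactly. Their poses are not given: they have to be found in the camera images.
- plate_a: Mounting plate, 60 g, may be absent: blue square flange 44 x 44 x 14 mm; on one face an orange boss 30 x 30 mm, 12 mm high (last 3 mm only 26 x 26); white ribs on the other face. Origin: centre of the flange's boss-side face; x, y along its sides, z from boss to ribs (z up = boss down, origin then 12 mm over its support). Starts on edge, origin 22 mm up, boss facing +y within 0.5 rad.
- plate_b: Mounting plate, 60 g, may be absent: blue square flange 44 x 44 x 14 mm; on one face an orange boss 30 x 30 mm, 12 mm high (last 3 mm only 26 x 26); white ribs on the other face. Origin: centre of the flange's boss-side face; x, y along its sides, z from boss to ribs (z up = boss down, origin then 12 mm over its support). Starts on edge, origin 22 mm up, boss facing -y within 0.5 rad.
- plate_c: Mounting plate, 60 g, may be absent: blue square flange 44 x 44 x 14 mm; on one face an orange boss 30 x 30 mm, 12 mm high (last 3 mm only 26 x 26); white ribs on the other face. Origin: centre of the flange's boss-side face; x, y along its sides, z from boss to ribs (z up = boss down, origin then 12 mm over its support). Starts lying on its ribbed face, boss up, origin 14 mm up.
- plate_d: Mounting plate, 60 g, may be absent: blue square flange 44 x 44 x 14 mm; on one face an orange boss 30 x 30 mm, 12 mm high (last 3 mm only 26 x 26); white ribs on the other face. Origin: centre of the flange's boss-side face; x, y along its sides, z from boss to ribs (z up = boss down, origin then 12 mm over its support). Starts on edge, origin 22 mm up, boss facing +y within 0.5 rad.
- carrier: Fixed plaster vibrator: yellow body 150 x 150 mm, on it an aluminium carrier plate 132 x 132 mm with its top 45 mm above the bench, four square pockets and a steel post in the middle. Origin at the centre of its underside, z up, x and y along its sides.
- pocket0 (a point): Centre of the mouth of the carrier pocket on the carrier's -x, -y corner, 36 mm each way from its middle, level with the carrier's top: 33 x 33 mm square, 15 mm deep, sides along the carrier's x and y. A plate's boss goes in and its flange rests on the carrier's top: a seated plate's origin is at this point. Any plate may go in any pocket, at any quarter turn.
- pocket1 (a point): Centre of the mouth of the carrier pocket on the carrier's -x, +y corner, 36 mm each way from its middle, level with the carrier's top: 33 x 33 mm square, 15 mm deep, sides along the carrier's x and y. A plate's boss goes in and its flange rests on the carrier's top: a seated plate's origin is at this point. Any plate may go in any pocket, at any quarter turn.
- pocket2 (a point): Centre of the mouth of the carrier pocket on the carrier's +x, -y corner, 36 mm each way from its middle, level with the carrier's top: 33 x 33 mm square, 15 mm deep, sides along the carrier's x and y. A plate's boss goes in and its flange rests on the carrier's top: a seated plate's origin is at this point. Any plate may go in any pocket, at any quarter turn.
- pocket3 (a point): Centre of the mouth of the carrier pocket on the carrier's +x, +y corner, 36 mm each way from its middle, level with the carrier's top: 33 x 33 mm square, 15 mm deep, sides along the carrier's x and y. A plate's boss goes in and its flange rests on the carrier's top: a seated plate's origin is at this point. Any plate may go in any pocket, at any quarter turn.
- post_seat (a point): On the vertical centre post's axis at the shoulder (28 mm dia, 15.5 mm above the carrier's top) on which the collar comes to rest. Above it the post is 14 mm dia and 47 mm tall, last 7 mm tapered. Two sprung brass balls stand 3 mm out of it, to the carrier's +x and -x, centres 31 mm above this point; 4 to 8 N down takes the collar past them and they snap out over its top.
- collar: Red locking collar, about 150 g: flange 64 mm dia, 6 mm thick; hub above it 30 mm dia; 26 mm tall in all; bore 18 mm right through. Origin at the centre of its underside, z up out of the hub. Starts upright, flange down on the bench. Home on the post, its origin is at post_seat and its flange overlaps the plates' corners with 1.5 mm to spare.
- switch (a joint): Toggle lever of the vibrator's switch: 0 is off (leaning towards the switch base's -x), 1.0 rad is fully on (leaning to the base's +x). Turns about the base's y axis, 22 mm above its underside; light friction (about 1 N at the tip), stays where it is left.
- switch_tip (a point): Centre of the orange 26 mm ball on the end of the toggle lever, 70 mm from its axis (about 83 mm above the bench when off or on, 92 mm half way).
- switch_base: Fixed yellow base of the toggle switch, 70 x 50 x 25 mm. Origin at the centre of its underside, z up; the lever is thrown from its -x to its +x.
- bottle: Amber bottle, 52 mm diameter, 120 mm tall, a bystander. Origin at the centre of its underside.
- model_pink: Plaster dental model with pink gums, 55 x 65 mm, about 30 mm tall, a bystander. Origin at the centre of its underside.
- model_white: Plaster dental model, all white, 55 x 65 mm, about 30 mm tall, a bystander. Origin at the centre of its underside.
- wax_tin: Flat green tin, 72 mm diameter, 32 mm tall, a bystander. Origin at the centre of its underside.
- wax_tub: Small blue round tub, 44 mm diameter, 40 mm tall, a bystander. Origin at the centre of its underside.
- spatula: Hand tool like a small screwdriver with a red handle, 150 mm long, under 30 mm thick, lying on the bench, a bystander. Origin near its middle.

How it is judged:
By the outcome, as a careful person would: the job done as asked, in the order asked, and still so for the second after the job is handed in, with the robot touching nothing.
Of plate_a, plate_b, plate_c, plate_d only 3 to 4 are there at a start; the rules pass over those that are not, and their reading is None.
At some moment in a run one of plate_a, plate_b, plate_c, plate_d, collar may be knocked a few centimetres aside while the robot is not near it.
Once in a run the grip may slacken for a moment while it holds something.
It also fails if it takes over 210 s, if anything falls off the work surface, if the arm or the gripper's body presses on something with over 40 N, if the wrist force passes 120 N, or if a joint passes its speed limit or range.

## Robot

A 7-joint arm with a two-finger parallel gripper is mounted at the origin on the work surface. World frame = base frame: x ahead of the robot, y to its left, z up, the work surface at z = 0. Lengths are in m, angles in rad, forces in N, time in s.
With the tool pointing down it reaches from about 0.35 to 0.9 m from the base axis. Payload 19.9 kg.
Tool frame: the origin (TCP) lies on the centre line of the jaws, within the pads' length; the fingertips stand 22 mm ahead of it and the grasp point (between the pads) lies 3 mm ahead of it (robot.tcp_to_tips is the distance from the TCP to the fingertips, in m); z points along the fingers, y is the line along which they close (so a half turn about z gives the same grasp; the last joint's range is limited). The gripper opens to 94 mm and grips with 3 to 60 N. Pads are 16 mm wide; open, the fingers measure 119 mm over their backs; the gripper's body (75 mm by 177 mm) begins 78 mm behind the grasp point.
Start: joints at [1.163, 0.417, -0.01, 1.614, 0.005, 1.111, -0.053], TCP at [0.224, -0.584, 0.227] pointing down, gripper open.
Joint ranges: [-2.81, 2.81], [-0.39, 2.02], [-1.27, 1.25], [0.06, 2.57], [-1.19, 4.33], [0.19, 2], [-2.82, 2.82]. Speed limits (rad/s): [1.89, 1.89, 2.39, 2.39, 3.01, 3.01, 3.01].

## Interface

Orientations are given as a 3x3 rotation matrix whose columns are the frame's x, y, z axes.
In Python, from rig import robot, grab_frame, camera_info, recognise, cut_out, tip_of, readout gives the robot as it stands. Calls block until the motion is done:
- robot.move_ptp(position, orientation): joint-space move of the TCP to a pose.
- robot.move_linear(position, velocity=0.15, frame=None, threshold=None): straight line of the TCP; frame=None keeps the orientation; velocity is the mean speed in m/s. With threshold (N) it stops when the force on the tool has changed by that much, and returns True; else False.
- robot.goto_joints(angles): joint-space move.
- robot.gripper_to(opening): finger opening in m; the grip force is fixed at half the most; returns when the fingers have stopped.
- robot.pause(seconds).
- robot.ik(position, orientation): joint angles nearest the present ones, or None.
- grab_frame(name): name is "side" or "top"; returns (picture, depth): 400x640x3 uint8, red, green, blue; 400x640 float32, m along the optical axis (not along the pixel's ray), 0 where there is no reading.
- camera_info(name): a dict with "fx", "fy", "cx", "cy" (pixels), "rvec" (rotation vector, rad) and "tvec" (3), from world to camera coordinates, as OpenCV has them. Camera axes: x right, y down, z forward; pixel columns grow to the right and rows downward; lengths in m; the calibration is good to about 2 mm. A picture is of the moment at which its call begins. camera_info takes no time and is no camera call.
A pose or a line that the arm cannot do raises robot.PlanningError and nothing moves.
- robot.sign_off(): hands the job in; it is judged then, once.
Trained networks look in the newest picture that a camera, given by its name, has taken for a name from the list of things; names that differ only in an ending like _2 or _b are one class to them, and where a whole thing is asked for, a point or a joint stands for the part that bears it (a point fixed in the world has none). Each returns a list of dicts, best first, with "p" (0 to 1); they miss things now and then, are a little off and sometimes report something else, mostly with a low value. They report only what shows in the picture. A call takes as long as a camera call.
- recognise(camera, query): "pixel" ([row, column] in pixels, amid what is visible of it).
- cut_out(camera, query): "pixels" (400x640 bool, what is visible of it) and "pixel" ([row, column] in pixels, amid what is visible of it).
- tip_of(camera, query): "pixel" ([row, column] in pixels: a listed point, or the origin of a listed thing).
Readings, each from a call of its own:
- readout.get_time(): time.
- readout.get_qpos(): joint angles.
- readout.get_joint_vel(): joint speeds.
- readout.get_effort(): joint torques, N m.
- readout.get_ee_pos(): TCP position.
- readout.get_tool_rot(): TCP orientation.
- readout.get_force(): force on the tool from outside, world axes, zero at the start.
- readout.get_moment(): the same for the moment, N m.
- readout.get_opening(): finger opening in m.
- readout.get_grasp_force(): force on a finger pad.
Only numpy, scipy, OpenCV 4.12 (cv2) and the standard library are available. Lean on these libraries where they do the work, as an engineer would, in place of code of your own. Each camera call takes 0.05 s, during which the arm holds its last target. There are 200 camera calls.

## Working session

There is one attempt and no reset: what is moved stays moved. The work goes in short steps, each a Python script; the robot and the scene stay as the last script left them, time stands still between calls to the robot, and variables do not carry over. Pictures are saved under pics/ and viewed, at most 14 in all, crops included, and the job is handed in when it is done.

```bash
ls; mkdir -p pics; python3 - <<'E'
from rig import *
import cv2
for c in("side","top"):
    p,d=grab_frame(c); cv2.imwrite(f"pics/{c}0.png",p[:,:,::-1]); i=camera_info(c); print(c,i)
    R=cv2.Rodrigues(i["rvec"])[0]; print(-R.T@i["tvec"],R[2])
print(readout.get_time(),readout.get_tool_rot())
E
```

```text
pics
rig.py
side {'fx': 388.5577954701456, 'fy': 388.5577954701456, 'cx': 319.9033751986292, 'cy': 200.29150087243877, 'rvec': array([ 0.13351018, -2.79023303,  1.29983376]), 'tvec': array([0.5940925 , 0.12844785, 1.01896507])}
[0.50449983 0.75469939 0.76396551] [ 0.09133516 -0.76080205 -0.6425248 ]
top {'fx': 378.33480769621565, 'fy': 378.33480769621565, 'cx': 321.90578253358575, 'cy': 197.86405876052842, 'rvec': array([ 2.20072674, -2.17803078,  0.04227735]), 'tvec': array([-0.04474734,  0.59346861,  1.1013856 ])}
[ 0.53691699 -0.0528635   1.12968277] [ 0.0510465   0.01278369 -0.99861446]
0.1 [[ 9.33840438e-01  3.57689569e-01 -4.56663615e-04]
 [ 3.57689853e-01 -9.33839919e-01  9.87476231e-04]
 [-7.32407658e-05 -1.08548918e-03 -9.99999408e-01]]
```

View pics/side0.png

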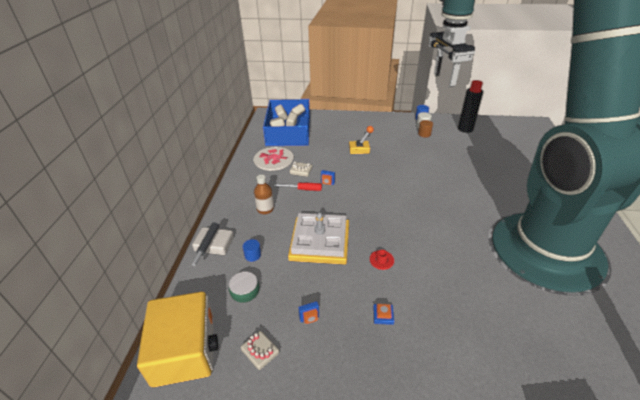

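View pics/top0.png

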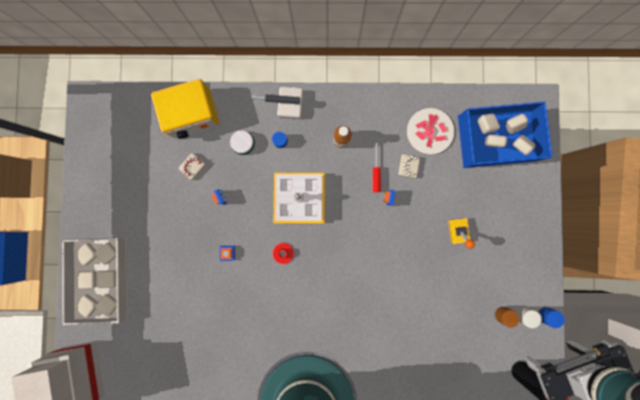

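```bash
cat > h.py <<'E'
from rig import *
import numpy as np, cv2
from scipy.spatial.transform import Rotation as Ro
CI={c:camera_info(c) for c in("side","top")}
for i in CI.values(): i["R"]=cv2.Rodrigues(i["rvec"])[0]; i["C"]=-i["R"].T@i["tvec"]
def cloud(c,d):
    i=CI[c]; v,u=np.mgrid[:400,:640]
    P=np.dstack([(u-i["cx"])/i["fx"]*d,(v-i["cy"])/i["fy"]*d,d])
    return (P-i["tvec"])@i["R"]          # 400x640x3 world
def ray(c,px):
    i=CI[c]; r,q=px; v=i["R"].T@np.array([(q-i["cx"])/i["fx"],(r-i["cy"])/i["fy"],1]); return i["C"],v
def at_z(c,px,z):
    C,v=ray(c,px); return C+v*(z-C[2])/v[2]
def two(pt,ps):                           # triangulate top px, side px -> point, gap
    (A,a),(B,b)=ray("top",pt),ray("side",ps)
    s=np.linalg.lstsq(np.c_[a,-b],B-A,rcond=None)[0]; p,q=A+a*s[0],B+b*s[1]
    return (p+q)/2,np.linalg.norm(p-q)
E
cat > look.py <<'E'
from h import *
np.set_printoptions(precision=4,suppress=True)
D={c:grab_frame(c) for c in("top","side")}
np.savez("f0.npz",**{c+k:D[c][j] for c in D for j,k in enumerate("pd")})
W={c:cloud(c,D[c][1]) for c in D}
for q in ["plate_a","carrier","collar","switch_base","switch","switch_tip","post_seat","pocket0","bottle","model_pink","model_white","wax_tin","wax_tub","spatula"]:
    for c in D:
        for f in ((cut_out,tip_of) if q not in("post_seat","pocket0","switch_tip") else (tip_of,)):
            if f is cut_out and q in("switch_base",): pass
            for r in f(c,q)[:4]:
                if r["p"]<.3: continue
                px=np.array(r["pixel"]); s=f"{q} {c} {f.__name__} p={r['p']:.2f} px={np.round(px,1)}"
                if "pixels" in r:
                    m=r["pixels"]&(D[c][1]>0); w=W[c][m]
                    if len(w): s+=f" n={m.sum()} lo={np.percentile(w,3,0)} hi={np.percentile(w,97,0)}"
                print(s)
print(readout.get_time())
E
python3 look.py
```

```text
plate_a top call p=0.82 px=[252.6 225.1] n=205 lo=[0.4107 0.2215 0.0098] hi=[0.4492 0.2627 0.0286]
plate_a top call p=0.69 px=[197.1 219.3] n=130 lo=[0.5776 0.2482 0.0145] hi=[0.6123 0.277  0.0462]
plate_a top call p=0.54 px=[196.8 387.1] n=142 lo=[ 0.578  -0.2464  0.0065] hi=[ 0.6166 -0.2181  0.0456]
plate_a top call p=0.71 px=[252.  225.6]
plate_a top call p=0.68 px=[198.7 386. ]
plate_a top call p=0.52 px=[198.8 218.2]
plate_a side call p=0.64 px=[241.7 318.1] n=2740 lo=[ 0.5252 -0.0314  0.0094] hi=[0.6664 0.1046 0.0645]
plate_a side call p=0.61 px=[313.  382.1] n=412 lo=[0.4103 0.2251 0.002 ] hi=[0.4524 0.264  0.0278]
plate_a side call p=0.60 px=[311.5 307.6] n=338 lo=[0.5759 0.2547 0.0116] hi=[0.6136 0.2822 0.046 ]
plate_a side call p=0.54 px=[175.  323.9] n=207 lo=[ 0.5768 -0.2786 -0.0002] hi=[ 0.6249 -0.2171  0.0462]
plate_a side call p=0.80 px=[315.8 385.3]
plate_a side call p=0.75 px=[315.1 305.6]
plate_a side call p=0.72 px=[290.5 243.5]
plate_a side call p=0.61 px=[177.5 326.5]
carrier top call p=0.72 px=[197.2 300. ] n=2610 lo=[ 0.525  -0.0414  0.0208] hi=[0.6657 0.0998 0
[... 707 characters left out ...]
82 px=[257.8 381.1]
switch_base top call p=0.72 px=[227.4 463.5] n=566 lo=[ 0.465  -0.4725 -0.0012] hi=[ 0.5387 -0.4125  0.0945]
switch_base top call p=0.59 px=[227.3 458.4]
switch_base side call p=0.62 px=[144.6 362. ] n=312 lo=[ 0.4657 -0.4577  0.006 ] hi=[ 0.5352 -0.4112  0.0936]
switch_base side call p=0.60 px=[287.6 241.4] n=783 lo=[0.726  0.1735 0.001 ] hi=[0.7894 0.2369 0.0347]
switch_base side call p=0.66 px=[154.8 359.2]Traceback (most recent call last):
  File "look.py", line 10, in <module>
    for r in f(c,q)[:4]:
             ~^^^^^
ValueError: it knows: bottle, carrier, collar, model_pink, model_white, plate, pocket, post_seat, spatula, switch_base, switch_tip, wax_tin, wax_tub
```

```bash
python3 - <<'E'
from h import *
np.set_printoptions(precision=4,suppress=True)
f=np.load("f0.npz")
def crop(c,r,q,s,k): return cv2.resize(f[c+"p"][r-s:r+s,q-s:q+s,::-1],(2*s*k,2*s*k),interpolation=cv2.INTER_CUBIC)
def row(c,L): return np.hstack([crop(c,r,q,s,200//(2*s)) if 200%(2*s)==0 else None for r,q,s in L])
A=row("top",[(197,219,20),(253,227,20),(197,389,20),(235,462,25)])
B=row("side",[(313,310,20),(313,384,20),(178,327,20),(142,362,25)])
cv2.imwrite("pics/crops.png",np.vstack([A,B]))
for c in("top","side"):
    hsv=cv2.cvtColor(f[c+"p"],cv2.COLOR_RGB2HSV); W=cloud(c,f[c+"d"]); H,S,V=hsv[...,0].astype(int),hsv[...,1],hsv[...,2]
    box=lambda x,y,r:(abs(W[...,0]-x)<r)&(abs(W[...,1]-y)<r)&(f[c+"d"]>0)
    for n,(x,y) in dict(c=(.43,.242),e1=(.595,.265),e2=(.597,-.235)).items():
        for col,m in(("blue",(H>100)&(H<130)&(S>110)),("orange",(H<20)&(S>110))):
            w=W[m&box(x,y,.045)]
            print(c,n,col,len(w),np.median(w,0),np.percentile(w,3,0),np.percentile(w,97,0))
    m=(H<3)|(H>172); w=W[m&(S>120)&box(.43,.085,.06)]
    t=w[(w[:,2]>.015)]; print(c,"collar",len(w),(np.percentile(w,2,0)+np.percentile(w,98,0))/2,np.percentile(w,98,0)-np.percentile(w,2,0),"hub",len(t),(t.min(0)+t.max(0))/2,t[:,2].max())
    b=box(.596,.035,.1)&(W[...,2]>.02)&(W[...,2]<.056)
    m=cv2.morphologyEx(b.astype(np.uint8),cv2.MORPH_OPEN,np.ones((3,3)))>0
    w=W[m]; print(c,"carrier z top",np.median(w[w[:,2]>.04][:,2]),cv2.minAreaRect((w[:,:2]*1000).astype(np.float32)))
    y=b&(S>120)&(H>15)&(H<35); print(" yellow",y.sum(),cv2.minAreaRect((W[y][:,:2]*1000).astype(np.float32)), np.median(W[y],0))
    w=W[box(.596,.035,.02)&(W[...,2]>.085)]; print(" post",len(w),w.mean(0),w[:,2].max())
    w=W[box(.5,-.445,.06)]; w=w[(w[:,2]>.015)&(w[:,2]<.03)]; print(" sw",len(w),np.median(w,0),cv2.minAreaRect((w[:,:2]*1000).astype(np.float32)))
    m=(H<20)&(S>140)&box(.5,-.445,.06)&(W[...,2]>.055); print(" ball",m.sum(),W[m].mean(0),W[m][:,2].max())
E
```

```text
top c blue 65 [0.4401 0.2244 0.0124] [0.4081 0.2196 0.0044] [0.4494 0.2597 0.0185]
top c orange 66 [0.4296 0.2403 0.0248] [0.4156 0.2277 0.0198] [0.4416 0.254  0.029 ]
top e1 blue 73 [0.5921 0.2576 0.0423] [0.5753 0.2471 0.0202] [0.6122 0.2699 0.0463]
top e1 orange 31 [0.5864 0.2749 0.0345] [0.576  0.2657 0.0193] [0.6008 0.2812 0.039 ]
top e2 blue 73 [ 0.5966 -0.2399  0.0427] [ 0.5769 -0.2539 -0.002 ] [ 0.6172 -0.2288  0.0464]
top e2 orange 118 [ 0.6182 -0.2057  0.0256] [ 0.5873 -0.2299  0.0171] [ 0.6415 -0.191   0.0389]
top collar 340 [0.4306 0.0762 0.0129] [0.057 0.056 0.029] hub 58 [0.4315 0.0768 0.0225] 0.029844665843557508
top carrier z top 0.04429249276777045 ((595.75048828125, 30.06452178955078), (147.22357177734375, 149.7389373779297), 0.6002818942070007)
 yellow 328 ((595.65966796875, 29.99915313720703), (147.0298614501953, 149.63809204101562), 0.6051546335220337) [0.5894 0.0298 0.0237]
 post 32 [0.5947 0.0292 0.1005] 0.10857610904408084
 sw 333 [ 0.51   -0.4328  0.0243] ((503.41656494140625, -439.5780334472656), (69.58358001708984, 52.06197738647461), 7.706162452697754)
 ba
[... 515 characters left out ...]
6103 -0.2191  0.0258] [ 0.588 -0.23   0.005] [ 0.6387 -0.1907  0.0383]
side collar 374 [0.4305 0.0809 0.0151] [0.0537 0.0528 0.0254] hub 96 [0.4321 0.0782 0.0223] 0.02940477119000531
side carrier z top 0.045375606758905625 ((596.0698852539062, 31.60394287109375), (150.06585693359375, 150.85400390625), 0.3256497085094452)
 yellow 337 ((595.011474609375, 32.00984191894531), (148.0549774169922, 150.03309631347656), 0.3866032361984253) [0.566  0.0993 0.0247]
 post 55 [0.5956 0.0338 0.0975] 0.10886721005373433
 sw 167 [ 0.5054 -0.4245  0.0248] ((504.0377502441406, -438.5978698730469), (69.36216735839844, 57.23085021972656), 6.593181133270264)
 ball 33 [ 0.4693 -0.4362  0.0908] 0.09915361104906266
```

View pics/crops.png

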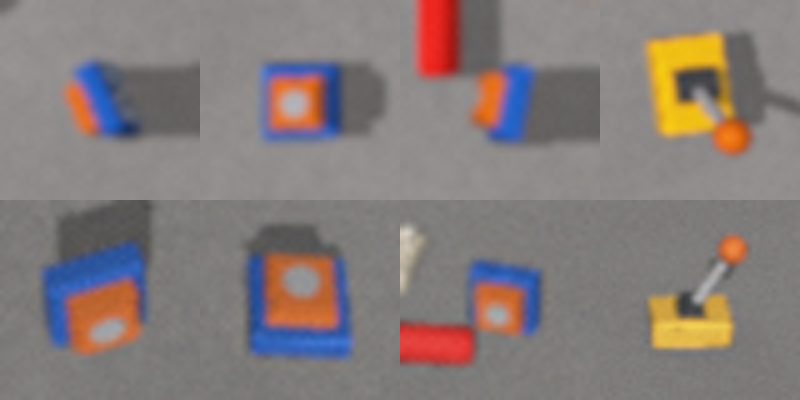

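```bash
cat >> h.py <<'E'
U=np.array([0,0,1.])
def hd(a): return np.array([np.cos(a),np.sin(a),0])
def RT(a,t,s=1):
    "tool tilted t from vertical, tips leaning towards heading a; tool x=-s*heading when t=0"
    h=hd(a); z=np.sin(t)*h-np.cos(t)*U; y=s*np.cross(U,h); return np.c_[np.cross(y,z),y,z]
E
python3 - <<'E'
from h import *
np.set_printoptions(precision=2,suppress=True)
f=np.load("f0.npz")
for c in("top","side"):
    hsv=cv2.cvtColor(f[c+"p"],cv2.COLOR_RGB2HSV); W=cloud(c,f[c+"d"]); H,S=hsv[...,0].astype(int),hsv[...,1]
    for n,(x,y) in dict(c=(.43,.242),e1=(.595,.265),e2=(.597,-.235)).items():
        m=(abs(W[...,0]-x)<.045)&(abs(W[...,1]-y)<.045)&(H>100)&(H<130)&(S>100)
        zz=(W[...,2]>.038) if n!="c" else (W[...,2]>.005)
        w=W[m&zz][:,:2]*1000; w2=w-np.median(w,0); 
        print(c,n,len(w),cv2.minAreaRect(w.astype(np.float32)),cv2.fitEllipse(w.astype(np.float32)),w.mean(0))
d=np.pi/180
for S in [(.45,-.15),(.45,.15),(.55,-.15)]:
  for s in(1,-1):
    for a in range(-180,180,30):
        ok=[t for t in(-25,0,50,65,75,85) if robot.ik(np.array([*S,.06]),RT(a*d,t*d,s)) is not None]
        print(S,s,a,ok,end=" | ")
    print()
E
```

```text
top c 71 ((428.92327880859375, 241.40744018554688), (41.62154006958008, 44.01695251464844), 2.0071613788604736) ((428.465576171875, 243.17852783203125), (45.080284118652344, 51.19230651855469), 6.2463483810424805) [433.93 233.96]
top e1 67 ((594.4532470703125, 259.72564697265625), (41.220703125, 12.190213203430176), 25.497724533081055) ((594.1947631835938, 259.4085388183594), (12.088865280151367, 41.1064567565918), 116.5080795288086) [594.18 259.15]
top e2 66 ((597.27783203125, -238.25946044921875), (14.2370023727417, 42.174659729003906), 79.7141342163086) ((597.4430541992188, -238.0316162109375), (14.196797370910645, 40.5533332824707), 79.85252380371094) [ 597.01 -238.42]
side c 146 ((430.33575439453125, 241.62127685546875), (42.359169006347656, 46.41427993774414), 2.3129751682281494) ((429.61944580078125, 240.5849609375), (47.47054672241211, 50.79326629638672), 163.49314880371094) [431.37 253.41]
side e1 127 ((596.0064697265625, 261.34588623046875), (43.42833709716797, 14.83341121673584), 24.806657791137695) ((595.249755859375, 262.2155456542969), (14.144170761108398, 41.4911766052
[... 2731 characters left out ...]
-25, 0, 50, 65, 75, 85] | (0.55, -0.15) 1 90 [-25, 0, 50, 65, 75, 85] | (0.55, -0.15) 1 120 [-25, 0, 50, 65, 75, 85] | (0.55, -0.15) 1 150 [-25, 0, 50] | 
(0.55, -0.15) -1 -180 [-25, 0, 50] | (0.55, -0.15) -1 -150 [-25, 0, 50, 65, 75] | (0.55, -0.15) -1 -120 [-25, 0, 50, 65, 75, 85] | (0.55, -0.15) -1 -90 [-25, 0, 50, 65, 75, 85] | (0.55, -0.15) -1 -60 [-25, 0, 50, 65, 75, 85] | (0.55, -0.15) -1 -30 [-25, 0, 50, 65, 75, 85] | (0.55, -0.15) -1 0 [-25, 0, 50, 65, 75, 85] | (0.55, -0.15) -1 30 [-25, 0, 50, 65, 75, 85] | (0.55, -0.15) -1 60 [-25, 0, 50, 65, 75, 85] | (0.55, -0.15) -1 90 [-25, 0, 50, 65, 75, 85] | (0.55, -0.15) -1 120 [-25, 0, 50, 65, 75, 85] | (0.55, -0.15) -1 150 [-25, 0, 50] |
```

```bash
cat >> h.py <<'E'
d2r=np.pi/180
def go(p,R): robot.move_ptp(np.array(p,float),R)
def lin(p,v=.15,th=None,R=None): return robot.move_linear(np.array(p,float),velocity=v,frame=R,threshold=th)
def here(): return np.array(readout.get_ee_pos())
def T(): return round(readout.get_time(),1)
E
python3 - <<'E'
from h import *
np.set_printoptions(precision=4,suppress=True)
c=np.array([.5955,.031])
robot.gripper_to(.030)
print("open",readout.get_opening())
res=[]
for k,a in enumerate((-90,-180)):
    # a=-90: tool y along world +-x ; a=-180: along world y
    ax=np.array([1.,0]) if a==-90 else np.array([0,1.])
    R=RT(a*d2r,0)
    go([*c,.16],R); lin([*c,.119],.1)
    e=[]
    for sg in(1,-1):
        hit=lin([*(c+sg*ax*.013),.119],.025,2.0); e.append(here()[:2]@ax); print(hit,here(),readout.get_force())
        lin([*c,.119],.1)
    res.append(sum(e)/2); print(e,sum(e)/2); c[k]=res[-1]
    lin([*c,.16],.15)
print(c,T())
E
```

```text
open 0.03002959287275669
True [0.6035 0.0309 0.119 ] [-1.0875 -0.4549  0.8239]
True [0.5872 0.031  0.119 ] [2.3854 0.4907 0.9796]
[np.float64(0.603507453027546), np.float64(0.5871555260186013)] 0.5953314895230737
True [0.5955 0.0373 0.1193] [ 0.9203 -1.8115  1.4276]
True [0.5952 0.0209 0.1188] [0.5727 1.9518 1.4298]
[np.float64(0.03728881623278629), np.float64(0.020898554507024155)] 0.029093685369905226
[0.5953 0.0291] 10.6
```

```bash
cat >> h.py <<'E'
S=np.array([.44,-.09]); A=60*d2r; CC=np.array([.5953,.0291]); YAW=.45*d2r
def hold(n): o,f=readout.get_opening(),readout.get_grasp_force(); print(n,"open %.4f force %.1f t %.1f"%(o,f,readout.get_time())); return o
def pick_turn(P,a,ahead=.011,t=-25*d2r,s=1,opening=.07):
    "grip the plate whose flange centre is P (z incl.), body leaning to +heading a; tips end `ahead` beyond P"
    R=RT(a,t,s); z=R[:,2]; E=np.array(P)-z*(robot.tcp_to_tips-ahead)
    robot.gripper_to(opening); go(E-z*.10,R); lin(E,.12); robot.gripper_to(.0); o=hold("pick")
    lin(here()+[0,0,.12],.2); return o
def put_turn(h,ahead=.011,t=65*d2r,s=1,off=0.):
    "set the turned plate down at S, flange centre at height h; off = grip offset along the plate (up when on edge)"
    R=RT(A,t,s); z=R[:,2]; E=np.array([*S,h])-z*(robot.tcp_to_tips-ahead)
    go(E+[0,0,.15],R); lin(E+[0,0,.02],.2); hold("carried")
    hit=lin(E-[0,0,.004],.04,3.0); p=here(); print("down",hit,p[2]-E[2]); robot.gripper_to(.075)
    lin(p-z*.07,.15); lin(p-z*.07+[0,0,.10],.25)
    return (p+z*(robot.tcp_to_tips-ahead))
def regrasp(Q,tipz=.0145):
    "grip flat boss-down plate centred at Q from above, closing along heading A"
    R=RT(A-np.pi/2,0); Z=tipz+robot.tcp_to_tips
    robot.gripper_to(.07); go([*Q[:2],.12],R); lin([*Q[:2],Z],.15); robot.gripper_to(0.); o=hold("regrasp")
    return o
E
python3 - <<'E'
from h import *
np.set_printoptions(precision=4,suppress=True)
pick_turn([.594,.259,.022],-64.7*d2r)
print(put_turn(.019)); print(T())
lin(here()+[0,0,.0])
p,d=grab_frame("top"); q,e=grab_frame("side")
cv2.imwrite("pics/s1.png",np.hstack([cv2.resize(x[:,:,::-1],(400,400)) for x in(p[170:310,250:390],q[140:280,320:460])]))
E
```

```text
pick open 0.0436 force 30.0 t 14.5
carried open 0.0442 force 30.0 t 17.8
down True 0.00032344170646629936
[ 0.44   -0.09    0.0193]
20.1
```

View pics/s1.png

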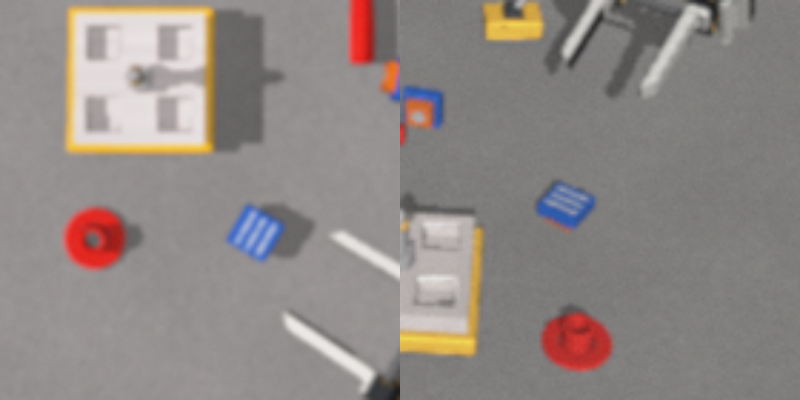

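```bash
cat >> h.py <<'E'
def carr(v): c,s=np.cos(YAW),np.sin(YAW); return CC+np.array([c*v[0]-s*v[1],s*v[0]+c*v[1]])
def insert(k,tipz=.0145,a0=-90):
    v=[(-.036,-.036),(-.036,.036),(.036,-.036),(.036,.036)][k]; q=carr(v); R=RT(YAW+a0*d2r,0)
    Zs=.045+(tipz-.012)+robot.tcp_to_tips
    lin([*here()[:2],Zs+.06],.2); go([*q,Zs+.05],R); lin([*q,Zs+.016],.2); hold("above")
    offs=[(0,0)]+[(r*np.cos(t),r*np.sin(t)) for r in(.0015,.0028) for t in np.arange(8)*np.pi/4]
    for o in offs:
        x=q+o
        if o!=(0,0): lin([*x,here()[2]+.0015],.05)
        hit=lin([*x,Zs-.003],.04,5.); dz=here()[2]-Zs; print("insert",np.round(o,4),hit,"dz %.4f"%dz,np.round(readout.get_force(),1))
        if dz<.0018: break
    robot.gripper_to(.056); print("rel z",here()-[*q,Zs]); lin([*here()[:2],Zs+.08],.25); print("t",T())
    return dz
E
python3 - <<'E'
from h import *
np.set_printoptions(precision=4,suppress=True)
regrasp([.44,-.09]); insert(2)
E
```

```text
regrasp open 0.0438 force 30.0 t 24.4
above open 0.0437 force 30.0 t 26.4
insert [0 0] True dz -0.0005 [2.3 0.3 1.3]
rel z [-0.0001 -0.0003 -0.0004]
t 27.8
```

```bash
cat >> h.py <<'E'
def blue(x,y,zlo,r=.06,c="top"):
    p,d=grab_frame(c); hsv=cv2.cvtColor(p,cv2.COLOR_RGB2HSV); W=cloud(c,d); H,Sa=hsv[...,0].astype(int),hsv[...,1]
    m=(abs(W[...,0]-x)<r)&(abs(W[...,1]-y)<r)&(H>100)&(H<130)&(Sa>100)&(W[...,2]>zlo)
    return len(W[m]),cv2.minAreaRect((W[m][:,:2]*1000).astype(np.float32)) if m.sum()>4 else None
E
python3 - <<'E'
from h import *
np.set_printoptions(precision=4,suppress=True)
n,r=blue(.597,-.238,.038); print(n,r)
if n and np.hypot(r[0][0]-597.3,r[0][1]+238.3)<4:
    pick_turn([.5973,-.2385,.022],-100.2*d2r)
    Q=put_turn(.019); print(Q)
    print(blue(*S,.015), blue(.43,.242,.005))
    regrasp(Q); insert(0)
    print(blue(.43,.242,.005))
E
```

```text
66 ((597.03466796875, -238.08895874023438), (13.433244705200195, 41.90336608886719), 80.31913757324219)
pick open 0.0439 force 30.0 t 30.9
carried open 0.0436 force 30.0 t 34.4
down True -0.0007266136781678215
[ 0.44   -0.09    0.0183]
(159, ((439.8810119628906, -89.4359130859375), (42.38166809082031, 43.497772216796875), 61.67353439331055)) (74, ((429.0267333984375, 240.864990234375), (42.23867416381836, 43.3263053894043), 4.067780017852783))
regrasp open 0.0437 force 30.0 t 40.7
above open 0.0435 force 30.0 t 42.8
insert [0 0] True dz -0.0005 [ 0.5 -0.2 -0.2]
rel z [-0.0001 -0.0003 -0.0002]
t 44.1
(74, ((428.69879150390625, 241.2350311279297), (42.21108627319336, 43.904178619384766), 1.6944690942764282))
```

```bash
python3 - <<'E'
from h import *
np.set_printoptions(precision=4,suppress=True)
a=92*d2r
pick_turn([*(np.array([.429,.2405])+.008*hd(a)[:2]),.007],a,ahead=.0025)
print(put_turn(.030,ahead=.0025)); print(blue(*S,.035),T())
p,d=grab_frame("top"); q,e=grab_frame("side")
cv2.imwrite("pics/s2.png",np.hstack([cv2.resize(x[:,:,::-1],(400,400)) for x in(p[170:310,250:390],q[140:280,320:460])]))
E
```

```text
pick open 0.0433 force 30.0 t 48.0
carried open 0.0437 force 30.0 t 52.8
down True -0.0005591180214339492
[ 0.4403 -0.09    0.0294]
(67, ((439.16619873046875, -89.96684265136719), (12.82382869720459, 43.50977325439453), 60.16482162475586)) 55.2
```

View pics/s2.png

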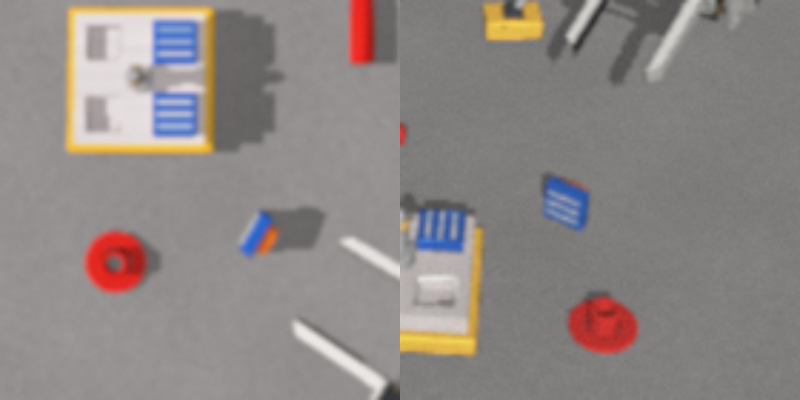

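```bash
python3 - <<'E'
from h import *
np.set_printoptions(precision=4,suppress=True)
pick_turn([.4398,-.0902,.022],A)
Q=put_turn(.019); print(Q,blue(*S,.015))
regrasp(Q); insert(1)
lin(here()+[0,0,.08],.25)
for c in("top","side"):
    p,d=grab_frame(c); hsv=cv2.cvtColor(p,cv2.COLOR_RGB2HSV); W=cloud(c,d); H,Sa=hsv[...,0].astype(int),hsv[...,1]
    m=((H<4)|(H>172))&(Sa>120)&(abs(W[...,0]-.41)<.08)&(abs(W[...,1]-.06)<.08)
    for lo,hi in((-.01,.014),(.015,.04)):
        w=W[m&(W[...,2]>lo)&(W[...,2]<hi)]
        if len(w)>5: print(c,lo,len(w),np.median(w[:,2]),cv2.minEnclosingCircle((w[:,:2]*1000).astype(np.float32)),cv2.fitEllipse(cv2.convexHull((w[:,:2]*1000).astype(np.float32))))
    cv2.imwrite(f"pics/c_{c}.png",p[:,:,::-1])
    for r in tip_of(c,"collar")[:2]: print(c,r["p"],r["pixel"],at_z(c,r["pixel"],0))
print(T())
E
```

```text
pick open 0.0439 force 30.0 t 60.4
carried open 0.0438 force 30.0 t 65.3
down True -0.0010278706105486257
[ 0.44  -0.09   0.018] (158, ((440.11822509765625, -89.20813751220703), (42.69148635864258, 43.363792419433594), 61.11005783081055))
regrasp open 0.0439 force 30.0 t 71.7
above open 0.0436 force 30.0 t 73.8
insert [0 0] True dz -0.0005 [0.5 0.1 0. ]
rel z [-0.0001 -0.0003 -0.0003]
t 75.1
top 0.58 [185.9, 287.2] [0.6295 0.066  0.    ]
top 0.55 [142.2, 243.8] [0.7606 0.1993 0.    ]
side -0.01 264 0.0062382284318217695 ((405.8814392089844, 51.50616455078125), 36.550716400146484) ((406.5068054199219, 52.310306549072266), (61.35220718383789, 72.29158020019531), 168.61093139648438)
side 0.015 98 0.024481974512703043 ((406.79833984375, 55.895469665527344), 16.1514835357666) ((407.9371337890625, 56.713279724121094), (28.14793586730957, 31.353307723999023), 172.1099090576172)
side 0.82 [253.6, 390.4] [0.4065 0.0509 0.    ]
75.8
```

```bash
cat > col.py <<'E'
from h import *
np.set_printoptions(precision=4,suppress=True)
def collar_top():
    p,d=grab_frame("top"); hsv=cv2.cvtColor(p,cv2.COLOR_RGB2HSV); W=cloud("top",d); H,Sa=hsv[...,0].astype(int),hsv[...,1]
    m=((H<4)|(H>172))&(Sa>120)&(abs(W[...,0]-.41)<.08)&(abs(W[...,1]-.06)<.08)
    o=[]
    for lo,hi in((-.01,.014),(.015,.04)):
        w=W[m&(W[...,2]>lo)&(W[...,2]<hi)]; o.append((len(w),np.median(w[:,2]),cv2.minEnclosingCircle((w[:,:2]*1000).astype(np.float32))))
    return o
E
python3 - <<'E'
from col import *
go([.5,-.22,.25],RT(-90*d2r,0))
o=collar_top(); print(o,T())
c=np.array(o[1][2][0])/1000-[.0004,.0009]; print(c)
if abs(c[0]-.4065)<.01 and abs(c[1]-.054)<.01:
    Z=.009+robot.tcp_to_tips
    robot.gripper_to(.06)
    go([*c,.12],RT(0,0)); lin([*c,Z],.12); robot.gripper_to(0.); hold("y-close")
    robot.gripper_to(.045); lin([*c,.06],.15)
    go([*c,.06],RT(-90*d2r,0)); lin([*c,Z],.12); robot.gripper_to(0.); hold("x-close")
    print(here(),T())
E
```

```text
[(280, np.float64(0.005053876950002491), ((406.06329345703125, 53.88833999633789), 31.683218002319336)), (56, np.float64(0.024296084017637005), ((407.04864501953125, 55.12797546386719), 14.761312484741211))] 77.0
[0.4066 0.0542]
y-close open 0.0294 force 30.0 t 80.0
x-close open 0.0290 force 30.0 t 82.8
[0.407  0.0542 0.0315] 82.8
```

```bash
python3 - <<'E'
from col import *
lin(here()+[0,0,.03],.15); hold("lifted"); print(readout.get_force())
off=.0315; R=RT(-90*d2r+YAW,0)
lin([*here()[:2],.18],.2); go([*CC,.18],R); lin([*CC,.112+off],.15); hold("over post")
hit=lin([*CC,.101+off],.03,3.); print("entry",hit,here()[2]-off,readout.get_force())
E
```

```text
lifted open 0.0292 force 30.0 t 83.2
[ 0.386   0.3405 -1.6525]
over post open 0.0294 force 30.0 t 85.1
entry False 0.10100251137070818 [-0.5863  0.6335 -1.1653]
```

```bash
python3 - <<'E'
from col import *
off=.0315
for z in (.09,.08,.07,.0600):
    hit=lin([*CC,z+off],.03,18.); print(z,hit,here()[2]-off,readout.get_force(),readout.get_opening())
    if hit: break
print(T())
E
```

```text
0.09 False 0.08967225619937211 [ 1.3442  0.5353 -4.4169] 0.029498046320232178
0.08 False 0.07957313055573632 [ 0.0326  0.5839 -4.3967] 0.029521056007784617
0.07 False 0.0695700583689532 [-0.1977 -0.4396 -3.7276] 0.029335249484826888
0.06 True 0.06023030989736043 [-0.8745  0.1028  7.1566] 0.02964842681583105
87.5
```

```bash
python3 - <<'E'
from col import *
p=here(); hit=lin(p-[0,0,.003],.02,12.); print(hit,here()-p,readout.get_force())
robot.gripper_to(.05); lin([*CC,.2],.25); go([.45,-.25,.25],RT(-90*d2r,0))
P={}
for c in("top","side"):
    p,d=grab_frame(c); P[c]=p; hsv=cv2.cvtColor(p,cv2.COLOR_RGB2HSV); W=cloud(c,d); H,Sa=hsv[...,0].astype(int),hsv[...,1]
    m=((H<4)|(H>172))&(Sa>120)&(abs(W[...,0]-CC[0])<.06)&(abs(W[...,1]-CC[1])<.06); w=W[m]
    print(c,len(w),np.percentile(w[:,2],[5,25,50,75,95,99]),w[w[:,2]<.075][:,:2].mean(0))
cv2.imwrite("pics/s3.png",np.hstack([cv2.resize(x[:,:,::-1],(400,400)) for x in(P["top"][157:237,260:340],P["side"][195:275,280:360])]))
print(T())
E
```

```text
True [ 0.0001  0.0002 -0.0014] [-2.1904 -0.573   6.3195]
top 317 [0.0621 0.0647 0.0662 0.0681 0.0857 0.0889] [0.5926 0.0274]
side 287 [0.0643 0.0665 0.0678 0.0716 0.0863 0.0878] [0.593  0.0385]
90.1
```

View pics/s3.png

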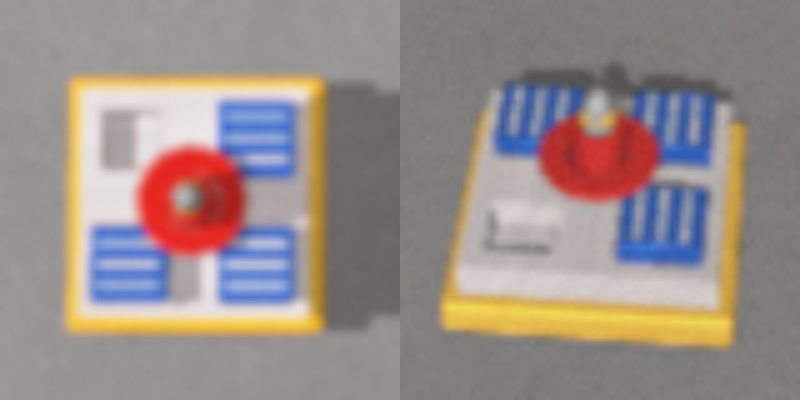

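```bash
python3 - <<'E'
from col import *
y=7.3*d2r; B=np.array([.503,-.4402]); ex=hd(y)[:2]; R=RT(y,0); Z=.072+robot.tcp_to_tips
robot.gripper_to(0.)
s=B-ex*.072; go([*s,.2],R); lin([*s,Z],.2)
hit=lin([*(B+ex*.008),Z],.1,12.); print(hit,(here()[:2]-B)@ex)
if not hit: hit=lin([*(B+ex*.024),Z],.03,6.); print(hit,(here()[:2]-B)@ex,readout.get_force())
lin([*(B-ex*.03),Z],.15); lin([*(B-ex*.03),.25],.25); go([.35,-.25,.3],R)
p,d=grab_frame("top"); q,e=grab_frame("side")
cv2.imwrite("pics/s4.png",np.hstack([cv2.resize(x[:,:,::-1],(400,400)) for x in(p[190:270,420:500],q[105:185,322:402])]))
cv2.imwrite("pics/s5.png",np.vstack([x[:,:,::-1] for x in(p[70:330,:],q[80:400,:])]))
W=cloud("side",e); hsv=cv2.cvtColor(q,cv2.COLOR_RGB2HSV); m=(hsv[...,0]<20)&(hsv[...,1]>140)&(abs(W[...,0]-.5)<.07)&(abs(W[...,1]+.44)<.06)&(W[...,2]>.055)
print("ball",m.sum(),W[m].mean(0),T())
E
```

```text
False 0.007564952888355065
True 0.011669201736660563 [-3.2949 -0.7342  1.2935]
ball 35 [ 0.5352 -0.4282  0.0892] 96.8
```

View pics/s4.png

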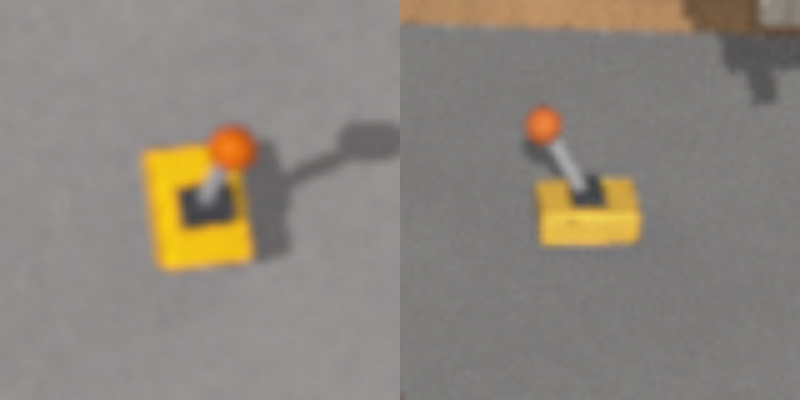

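View pics/s5.png

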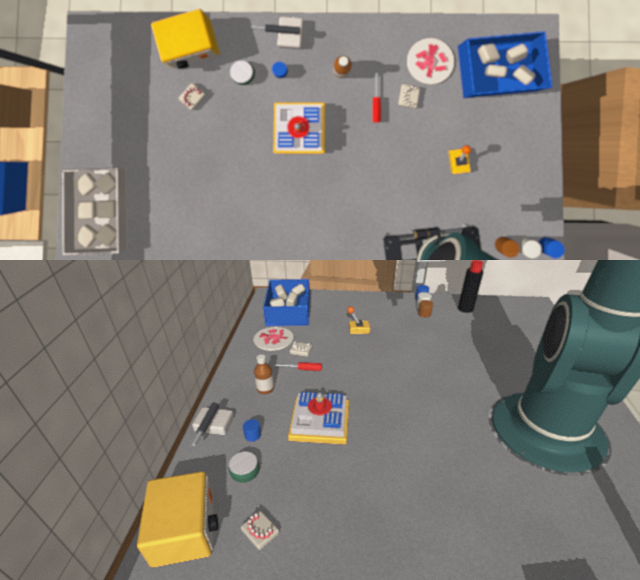

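The plates and collar are seated and nothing else has moved. I'll push the switch once more, firmly, to make sure it is on its stop, then hand in.

```bash
python3 - <<'E'
from col import *
y=7.3*d2r; B=np.array([.503,-.4402]); ex=hd(y)[:2]; R=RT(y,0); Z=.072+robot.tcp_to_tips
s=B-ex*.03; go([*s,.25],R); lin([*s,Z],.2); lin([*(B+ex*.003),Z],.15)
hit=lin([*(B+ex*.024),Z],.03,14.); print(hit,(here()[:2]-B)@ex,readout.get_force()); robot.pause(.2)
lin([*s,Z],.15); lin([*s,.25],.25); go([.35,-.25,.3],R)
q,e=grab_frame("side"); W=cloud("side",e); hsv=cv2.cvtColor(q,cv2.COLOR_RGB2HSV); m=(hsv[...,0]<20)&(hsv[...,1]>140)&(abs(W[...,0]-.5)<.07)&(abs(W[...,1]+.44)<.06)&(W[...,2]>.055)
print("ball",W[m].mean(0),T())
if hit: print(robot.sign_off())
E
```

```text
True 0.011910231489811449 [-4.4084  0.1113  4.8013]
ball [ 0.5351 -0.4285  0.0895] 102.2
the job is handed in; nothing more can be done
None
```

The job is handed in at about 102 s of the 210 s allowed: all three plates that were present are seated boss down, the collar is home on its shoulder and released, the switch is pushed to its stop, and the bystander items look undisturbed in the final pictures.

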